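# Pass the board rack through the spring gate

## Task

Press the orange paddle down with one fingertip so that the yellow gate arm is up and stays up, and meanwhile push the black rack of circuit boards along the chute with the other fingertip, under the gate arm without the arm touching it, until the rack stands against the red end stop. Then draw the fingers back and let the gate spring shut behind the rack. Only push the rack, never lift it, and leave the other things on the bench alone.

Things in the scene. Friction and masses are not known exactly. Their poses are not given: they have to be found in the camera images.
- chute: Fixed straight chute, 270 mm long: floor 4 mm above the bench, two white walls 68 mm apart inside, 6 mm thick, 26 mm high, open at the infeed end (x = -165 mm). Origin: on the bench, on the centreline, under the gate arm. x: direction of travel, y: towards the orange paddle (robot's side), z: up. All chute coordinates below are in this frame.
- stop (a point): Centre of the inner face of the red end stop that closes the outfeed end (chute x = 100 mm, y = 0); the stop is 80 mm wide and 26 mm high.
- gate (a joint): Hinge of the gate, rad: 0 = shut (arm level across the chute), grows as the arm swings up, hard stop at 1.45. Arm and paddle turn as one on it. A spring shuts it when let go; holding it open takes about 5 N downwards at 30 mm from the hinge.
- hinge (a point): Point on the hinge rod at the arm, chute (0, 40, 35) mm. The rod, 8 mm thick, runs along chute x from -167 to +40 mm, in black bearing blocks 39 mm high at its ends.
- gate_end (a point): Free end of the yellow and red gate arm. The arm is at chute x = 0, 8 mm wide in x, 12 mm high, and reaches 58 mm from the hinge over the chute. It clears the rack at 1.1 rad and more. At 1.25 rad it leans up to 24 mm inboard of the hinge and reaches 95 mm above the bench, so that a finger wholly at chute y below 10 mm passes it.
- paddle (a point): Middle of the orange paddle, half way along it, 38 mm from the hinge; moves with it. Plate 5 mm thick, from chute x = -155 to +30 mm, reaching 50 mm from the hinge, outside the chute. At 0 it slopes up and outwards at 45 degrees, outer edge 35 mm outboard of the hinge, 70 mm above the bench.
- press (a point): Point on the paddle's upper face, level with paddle, 30 mm from the hinge. Pressing down here raises the arm: a fingertip whose inner edge is 26 mm outboard of the hinge, lowered to 32, 25 or 18 mm above the bench, gives about 1.0, 1.25 or 1.45 rad. A finger may slide along the paddle.
- rack: Black rack of five green circuit boards, 0.2 to 0.4 kg, loose on the chute floor. Base 84 mm along x, 60 mm wide, 12 mm high; end plates 36 mm wide, 6 mm thick, centred, flush with the base's ends, 44 mm high: push the rear one. Origin: centre of the underside; x along the chute's. Starts with its front 12 to 42 mm short of chute x = 0. At the end stop its origin is at chute x = 58 mm.
- handset: Bystander: black handset lying beside the outfeed end, 140 x 68 x 22 mm; origin under its centre.
- battery: Bystander: black battery pack with a white label lying beyond the chute, 62 x 42 x 10 mm; origin under its centre.
- screwbox: Bystander: clear open box beyond the chute, 70 x 55 x 28 mm; origin under its centre.
- bottle: Bystander: white bottle, 56 mm across, 130 mm high; origin under its centre.
- jar: Bystander: amber jar with black lid, 60 mm across, 65 mm high; origin under its centre.
- mouse: Bystander: black computer mouse, 100 x 58 x 27 mm; origin under its centre.
- driver: Bystander: blue-handled screwdriver, 170 mm long, lying; origin under its middle.
There are look-alikes about, which are no part of the job. Leave any pink or turquoise look-alike of the rack alone.

How it is judged:
By the outcome, as a careful person would: the job done as asked, in the order asked, and still so for the second after the job is handed in, with the robot touching nothing.
It also fails if it takes over 34 s, if anything falls off the work surface, if the arm or the gripper's body presses on something with over 40 N, if the wrist force passes 120 N, or if a joint passes its speed limit or range.

## Robot

A 7-joint arm with a two-finger parallel gripper is mounted at the origin on the work surface. World frame = base frame: x ahead of the robot, y to its left, z up, the work surface at z = 0. Lengths are in m, angles in rad, forces in N, time in s.
With the tool pointing down it reaches from about 0.4 to 0.85 m from the base axis. Payload 4.5 kg.
Tool frame: the origin (TCP) lies between the finger pads; the fingertips stand 11 mm ahead of it and the grasp point (between the pads) lies 8 mm behind it (robot.tip_reach is the distance from the TCP to the fingertips, in m); z points along the fingers, y is the line along which they close (so a half turn about z gives the same grasp; the last joint's range is limited). The gripper opens to 85 mm and grips with 20 to 120 N. Pads are 22 mm wide; open, the fingers measure 114 mm over their backs; the gripper's body (76 mm by 85 mm) begins 54 mm behind the grasp point. The pads swing forward as they close: fully open they stand 13 mm farther back than shut.
Start: joints at [1.29, 0.689, -0.195, 1.565, 0.157, 0.902, -0.215], TCP at [0.194, -0.594, 0.242] pointing down, gripper open.
Joint ranges: [-3.01, 3.01], [-0.46, 2.08], [-1.47, 1.51], [0.13, 2.56], [-1, 4.14], [0.04, 2.09], [-2.66, 2.66]. Speed limits (rad/s): [2.57, 2.57, 3.14, 3.14, 3.14, 3.14, 3.14].

## Interface

Orientations are given as a unit quaternion [w, x, y, z].
In Python, from bench import robot gives the robot as it stands.
- The arm moves only by the tool drive_tool, never from a script. Its argument "steps" is a list of rows, each a list of 3 entries, a list of its own where there are three numbers: the shift along the tool's x, y, z in units of 30 mm (1.0 is 30 mm), then the turn, a rotation vector about the tool's x, y, z in degrees, then the gripper command: -1 is fully open, 1 is shut, values between are in proportion. In form: [[[dx, dy, dz], [wx, wy, wz], fingers], ...]. A call has 1 to 5 rows; each row shifts and turns the commanded pose from where the row before left it, along the tool's axes as they then stand; what a row does not reach is not made up. A row lasts 1/10 s, in which the tool goes at most 50 mm and 8.59 degrees, less where a joint would pass 70% of its speed; a pose out of reach is approached as far as the arm can. A call is refused whole if a number of a shift passes 1 or a number of a turn 8.59, either way. A call with a gripper value outside its range is refused whole. The fingers move at their own pace and stop on an object; "newtons" is the grip in N (left out, the last holds). Time passes only in rows, so rows that do not move let the fingers close. It gives the time, the measured TCP pose, the force, the opening and the grip force at its end, in the units of the state.
- robot.get_obs(): the state, without advancing time (a new reading comes with each control period).
- robot.snapshot(name): name is "side" or "top"; returns a dict with "image" (400x640x3 uint8, red, green, blue), "mtx" (3x3 intrinsics, pixels), "distortion" ([k1, k2, p1, p2, k3] as OpenCV has them; the pictures are not rectified), "camera_from_world" (4x4, takes a point from world to camera coordinates). Camera axes: x right, y down, z forward; pixel columns grow to the right and rows downward; lengths in m; the calibration is good to about 2 mm. A picture is of the moment at which its call begins. There is no depth.
- robot.sign_off(): hands the job in; it is judged then, once.
The state is a dict: "time_s": time; "joint_pos": joint angles; "joint_velocities": joint speeds; "effort": joint torques, N m; "position": TCP position; "tcp_rot": TCP orientation; "ft_force": force on the tool from outside, world axes, zero at the start; "ft_torque": the same for the moment, N m; "finger_gap": finger opening in m; "grasp_force": force on a finger pad.
Only numpy, scipy, OpenCV 4.12 (cv2) and the standard library are available. Lean on these libraries where they do the work, as an engineer would, in place of code of your own. Each camera call takes 0.05 s, during which the arm holds its last target. There are 200 camera calls.

## Working session

There is one attempt and no reset: what is moved stays moved. The work goes in short steps, Python scripts to look and compute and a tool call to move; the robot and the scene stay as the last step left them, time stands still between calls to the robot, and variables do not carry over. Pictures are saved under pics/ and viewed, at most 10 in all, crops included, and the job is handed in when it is done.

Besides the shell and the picture viewer there is one more tool, called as a command line: name --argument value ..., lists and objects as JSON in quotes. drive_tool: Moves the arm, as the interface text tells. Its arguments: {"type":"object","properties":{"steps":{"type":"array"},"newtons":{"type":"number"}},"required":["steps"]}

```bash
mkdir -p pics; ls; python3 - <<'E'
from bench import robot
import cv2,pickle
for n in("side","top"):
    s=robot.snapshot(n); cv2.imwrite(f"pics/{n}0.png",s["image"][:,:,::-1]); pickle.dump(s,open(f"{n}0.pkl","wb"))
    print(n,s["mtx"],s["distortion"],s["camera_from_world"])
o=robot.get_obs(); print({k:o[k] for k in("time_s","position","tcp_rot","finger_gap","ft_force")},robot.tip_reach)
E
```

```text
pics
side [[495.37112367   0.         318.55849614]
 [  0.         495.37112367 195.6756268 ]
 [  0.           0.           1.        ]] [0.00033638 0.         0.         0.         0.        ] [[-0.74111551 -0.67136094  0.00472004  0.42693365]
 [-0.49352526  0.54000937 -0.68177907  0.30049673]
 [ 0.45517097 -0.50760651 -0.7315429   1.00160066]
 [ 0.          0.          0.          1.        ]]
top [[386.85794704   0.         325.02638949]
 [  0.         386.85794704 197.02279842]
 [  0.           0.           1.        ]] [-0.02119423  0.          0.          0.          0.        ] [[-1.49099087e-02 -9.99829889e-01 -1.08576490e-02  3.67364672e-04]
 [-9.80654913e-01  1.67418613e-02 -1.95027310e-01  5.53527282e-01]
 [ 1.95175911e-01  7.73976740e-03 -9.80737712e-01  8.05323131e-01]
 [ 0.00000000e+00  0.00000000e+00  0.00000000e+00  1.00000000e+00]]
{'time_s': 0.1, 'position': array([ 0.19330647, -0.59375842,  0.24155053]), 'tcp_rot': array([-8.20951396e-04,  9.87630545e-01,  1.56796677e-01, -1.86462676e-04]), 'finger_gap': 0.08531803930091424, 'ft_force': array([ 0.20332863, -0.07001645, -0.482278  ])} 0.011
```

View pics/top0.png

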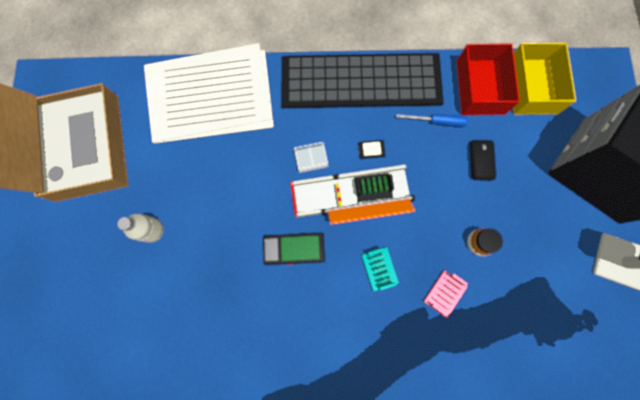

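View pics/side0.png

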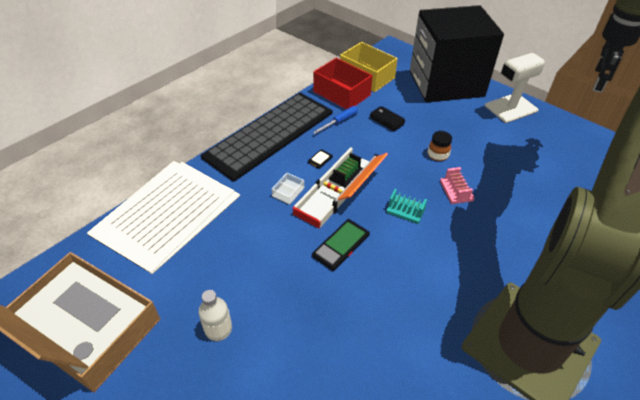

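The top view shows the chute at about (350,190), with travel to the left in the picture (about world +y) and the red stop at (295,198). The orange paddle, on the robot's side, is at (372,212), and the black rack is at (375,186). Next I'll enlarge both views.

```bash
python3 - <<'E'
import cv2,pickle
t=pickle.load(open("top0.pkl","rb"))["image"][155:235,280:430,::-1]; s=pickle.load(open("side0.pkl","rb"))["image"][140:230,270:400,::-1]
cv2.imwrite("pics/tc.png",cv2.resize(t,None,fx=5,fy=5,interpolation=cv2.INTER_CUBIC)); cv2.imwrite("pics/sc.png",cv2.resize(s,None,fx=6,fy=6,interpolation=cv2.INTER_CUBIC))
E
```

```text
(no output)
```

View pics/tc.png

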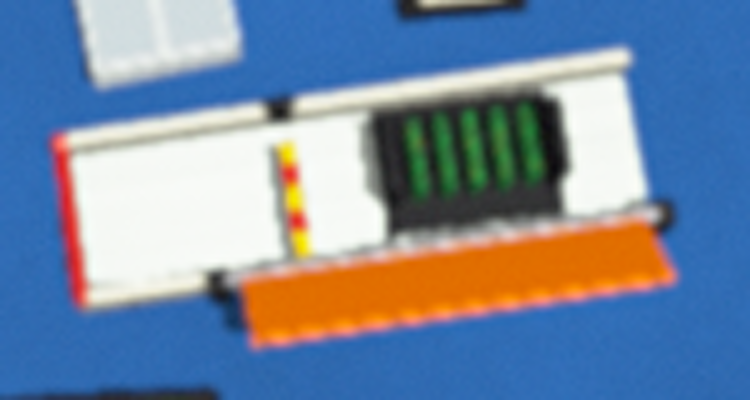

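View pics/sc.png

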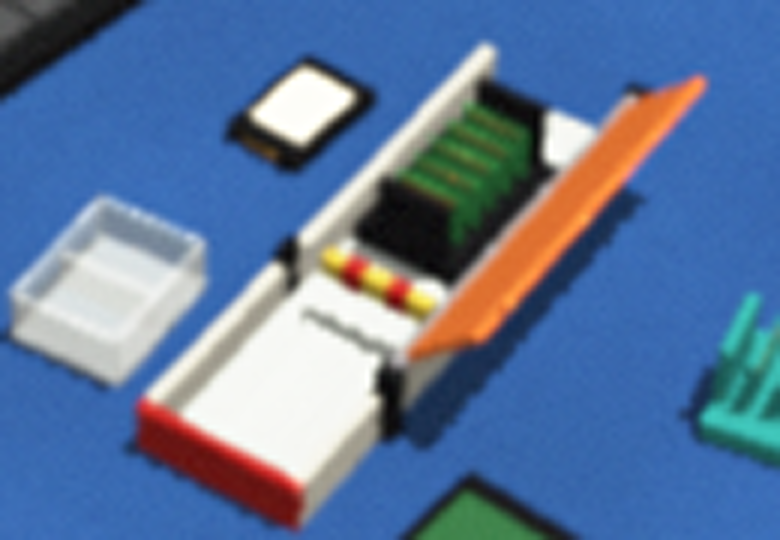

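The enlargements show the red stop's outer corners, the paddle's outer edge, the infeed wall end and the rack's rear plate at crop (555,130). I'll cast rays from these points and fit the chute frame.

```bash
cat > h.py <<'E'
import numpy as np,cv2,pickle
from scipy.spatial.transform import Rotation as R
def ray(s,px,z):
    u=cv2.undistortPoints(np.array(px,float).reshape(-1,1,2),s["mtx"],np.array(s["distortion"]))[:,0]
    T=s["camera_from_world"]; Rw=T[:3,:3].T; o=-Rw@T[:3,3]
    d=np.c_[u,np.ones(len(u))]@Rw.T; return o+d*((np.asarray(z)-o[2])/d[:,2])[:,None]
def proj(s,P):
    T=s["camera_from_world"]; return cv2.projectPoints(np.array(P,float),cv2.Rodrigues(T[:3,:3])[0],T[:3,3],s["mtx"],np.array(s["distortion"]))[0][:,0]
def crop(c,f,o): return (np.array(c,float)+.5)/f-.5+np.array(o)
def fit(C,W):
    C,W=np.array(C)[:,:2],np.array(W)[:,:2]; c,w=C.mean(0),W.mean(0)
    a,b=C-c,W-w; th=np.arctan2((a[:,0]*b[:,1]-a[:,1]*b[:,0]).sum(),(a*b).sum())
    Q=np.array([[np.cos(th),-np.sin(th)],[np.sin(th),np.cos(th)]]); t=w-Q@c
    return th,t,Q
E
python3 - <<'E'
from h import *
t=pickle.load(open("top0.pkl","rb")); s=pickle.load(open("side0.pkl","rb"))
TC=crop([[252,346],[677,280],[632,52],[53,137],[82,306]],5,(280,155)); SC=crop([[705,80],[486,340],[488,44],[140,403],[303,492]],6,(270,140))
m=[[30,75],[-155,75],[-165,-40],[106,-40],[106,40]]; ms=[[-155,75],[30,75],[-165,-40],[106,-40],[106,40]]
zt=[.07,.07,.026,.026,.026]
WT=ray(t,TC,zt); WS=ray(s,SC,zt)
for n,W,M in(("top",WT,m),("side",WS,ms),("both",np.r_[WT,WS],m+ms)):
    th,o,Q=fit(np.array(M)/1e3,W); print(n,np.degrees(th),o,"resid mm\n",((W[:,:2]-o)@Q*1e3-M).round(1).tolist())
print("gate end z~.041",((ray(t,crop([[288,145]],5,(280,155)),.041)[:,:2]-o)@Q*1e3))
print("rack rear plate top, front plate top",((ray(t,crop([[553,97],[564,178],[374,112],[388,196]],5,(280,155)),.048)[:,:2]-o)@Q*1e3).round(1).tolist())
E
```

```text
top 97.68356748199894 [ 0.57037936 -0.03941237] resid mm
 [[1.4, 0.4], [0.2, -0.4], [-0.7, 0.1], [0.9, -0.3], [-1.8, 0.1]]
side 97.94105198121655 [ 0.56992373 -0.03755631] resid mm
 [[0.7, -0.9], [0.4, 1.8], [0.1, -0.1], [-1.4, -1.2], [0.2, 0.5]]
both 97.81218696444142 [ 0.57015163 -0.03848434] resid mm
 [[0.6, 0.2], [-0.6, -0.1], [-1.8, 0.4], [-0.1, -0.6], [-2.6, -0.2], [1.4, -1.2], [1.2, 1.9], [1.2, -0.4], [-0.4, -0.9], [1.0, 0.8]]
gate end z~.041 [[ -0.30047142 -16.74674641]]
rack rear plate top, front plate top [[-122.0, -18.8], [-120.0, 18.8], [-40.7, -24.3], [-40.5, 14.9]]
```

drive_tool --steps '[[[0.78,-0.46,0],[0,0,-8],-0.5],[[0.83,-0.35,0],[0,0,-8],-0.5],[[0.87,-0.23,0],[0,0,-8],-0.5],[[0.89,-0.1,0],[0,0,-8],-0.5],[[0.9,0.02,0],[0,0,-8],-0.5]]' --newtons 40

```text
time_s: 0.6
position: [0.283, -0.4918, 0.242]
tcp_rot: [-0.0, 0.873, 0.488, -0.0]
ft_force: [-0.6, -0.1, 0.5]
finger_gap: 0.0638
grasp_force: 0.0
```

drive_tool --steps '[[[0.89,0.15,0],[0,0,-8],-0.5],[[0.86,0.27,0],[0,0,-8],-0.5],[[0.81,0.39,0],[0,0,-8],-0.5],[[0.75,0.5,0],[0,0,-8],-0.5],[[0.68,0.6,0],[0,0,-8],-0.5]]'

```text
time_s: 1.1
position: [0.3727, -0.3906, 0.242]
tcp_rot: [-0.0, 0.654, 0.757, -0.0]
ft_force: [0.0, 0.2, -0.1]
finger_gap: 0.0637
grasp_force: 0.0
```

drive_tool --steps '[[[0.75,0.87,0],[0,0,0],-0.5],[[0.75,0.87,0],[0,0,0],-0.5],[[0.75,0.87,0],[0,0,0],-0.5],[[0.75,0.87,0.3],[0,0,0],-0.5],[[0.75,0.87,0.4],[0,0,0],-0.5]]'

```text
time_s: 1.6
position: [0.4868, -0.261, 0.2212]
tcp_rot: [0.0, 0.656, 0.755, 0.0]
ft_force: [-0.2, -0.5, -0.2]
finger_gap: 0.0643
grasp_force: 0.0
```

drive_tool --steps '[[[0.75,0.87,0.5],[0,0,0],-0.5],[[0.75,0.87,0.5],[0,0,0],-0.5],[[0.6,0.75,0.5],[0,0,0],-0.5],[[0,0,0],[0,0,0],-0.5],[[0,0,0],[0,0,0],-0.5]]'

```text
time_s: 2.1
position: [0.5507, -0.1885, 0.1756]
tcp_rot: [-0.001, 0.655, 0.755, -0.0]
ft_force: [-0.2, -0.3, 0.2]
finger_gap: 0.0641
grasp_force: 0.0
```

```bash
cat >> h.py <<'E'
TH=np.radians(97.81); O=np.array([.5702,-.0385]); Q=np.array([[np.cos(TH),-np.sin(TH)],[np.sin(TH),np.cos(TH)]])
def chute(W): W=np.atleast_2d(W); return np.c_[(W[:,:2]-O)@Q,W[:,2:]]*1e3
def state():
    from bench import robot
    o=robot.get_obs(); q=o["tcp_rot"]; r=R.from_quat([*q[1:],q[0]]).as_matrix()
    print("t",o["time_s"],"chute TCP",chute(o["position"]).round(1),"yaw",np.degrees(np.arctan2(r[1,0],r[0,0])).round(2),"z",r[:,2].round(3),"F",np.round(o["ft_force"],1),"gap",o["finger_gap"])
def pics(k,boxes=((280,155,430,235,5),)):
    from bench import robot
    for n in("top","side"):
        s=robot.snapshot(n); pickle.dump(s,open(f"{n}{k}.pkl","wb"))
E
python3 - <<'E'
from h import *
state(); pics(1)
t=pickle.load(open("top1.pkl","rb"))["image"][130:250,260:460,::-1]; s=pickle.load(open("side1.pkl","rb"))["image"][110:240,260:430,::-1]
a=cv2.resize(t,(800,480)); b=cv2.resize(s,(680,520))
cv2.imwrite("pics/s1.png",b)
E
```

```text
t 2.1 chute TCP [[-146.    39.7  175.6]] yaw 98.12 z [-0.002  0.    -1.   ] F [-0.2 -0.3  0.2] gap 0.06410146900228354
```

View pics/s1.png

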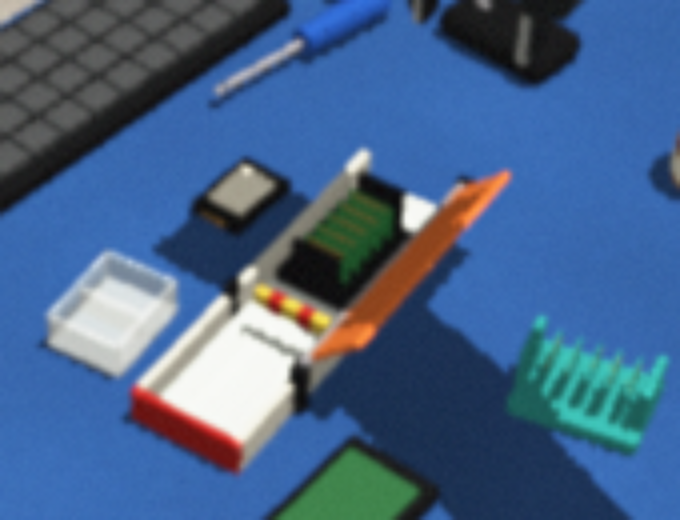

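The side view shows the chute unobstructed, the gate still shut and the fingers only just entering at the top edge near (510,40). I'll centre the tool and go down to just above the paddle.

drive_tool --steps '[[[0.17,0.19,0.5],[0,0,0.3],-0.5],[[0,0,0.8],[0,0,0],-0.5],[[0,0,0.8],[0,0,0],-0.5],[[0,0,0.4],[0,0,0],-0.5],[[0,0,0],[0,0,0],-0.5]]'

```text
time_s: 2.7
position: [0.5545, -0.1833, 0.0994]
tcp_rot: [-0.002, 0.658, 0.753, -0.001]
ft_force: [0.4, 0.1, 0.7]
finger_gap: 0.0641
grasp_force: 0.0
```

```bash
python3 - <<'E'
from h import *
state(); pics(2)
t=pickle.load(open("top2.pkl","rb"))["image"][150:230,330:450,::-1]; s=pickle.load(open("side2.pkl","rb"))["image"][90:215,290:420,::-1]
k=np.zeros((600,800,3),np.uint8); k[:200,:300]=cv2.resize(t,(300,200)); k[:500,300:]=cv2.resize(s,(520,500))[:,:500]
cv2.imwrite("pics/s2.png",k)
E
```

```text
t 2.7 chute TCP [[-141.3   35.2   99.4]] yaw 97.7 z [-0.004  0.001 -1.   ] F [0.4 0.1 0.7] gap 0.06408569857348914
```

View pics/s2.png

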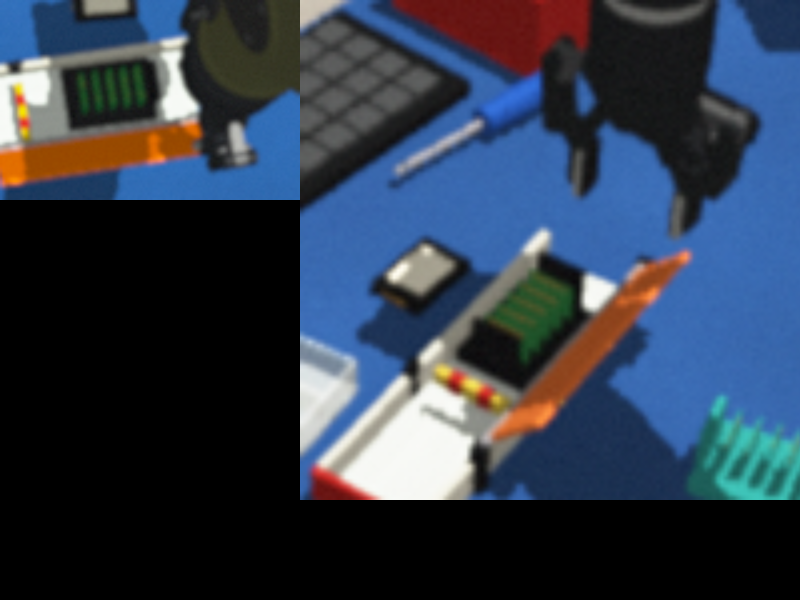

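The paddle-side fingertip is at (678,236) and the pusher tip at (580,196) in this crop, both still clear. I'll check the tip height against the projection.

```bash
python3 - <<'E'
from h import *
s=pickle.load(open("side2.pkl","rb"))
print(chute(np.c_[ray(s,crop([[571,188],[580,196],[670,228],[678,236],[686,228]],4,(290-75,90)),[z]*5)] ).round(0).tolist() if 0 else "")
for z in(80,84,88,92,96):
    C=np.array([[-130,2,z],[-130,-12,z],[-152,2,z],[-130,67,z],[-130,80,z],[-152,67,z]],float)
    P=np.c_[(C[:,:2]/1e3)@Q.T+O,C[:,2]/1e3]; p=proj(s,P); print(z,((p-[290,90]+.5)*4-.5+[300,0]).round(0).tolist())
E
```

```text
80 [[577.0, 220.0], [559.0, 212.0], [595.0, 201.0], [664.0, 258.0], [682.0, 266.0], [681.0, 239.0]]
84 [[578.0, 215.0], [559.0, 207.0], [595.0, 197.0], [665.0, 253.0], [683.0, 261.0], [682.0, 234.0]]
88 [[578.0, 210.0], [560.0, 202.0], [595.0, 192.0], [665.0, 248.0], [683.0, 256.0], [682.0, 230.0]]
92 [[579.0, 206.0], [560.0, 198.0], [596.0, 188.0], [666.0, 244.0], [684.0, 252.0], [683.0, 225.0]]
96 [[579.0, 201.0], [560.0, 193.0], [596.0, 183.0], [667.0, 239.0], [685.0, 247.0], [684.0, 220.0]]
```

drive_tool --steps '[[[0,0.06,0],[-8,0,0],-0.6],[[0,0,0],[0,0,0],-0.6],[[0,-0.08,0.57],[0,0,0],-0.6],[[0,-0.08,0.57],[0,0,0],-0.6],[[0,-0.08,0.57],[0,0,0],-0.6]]'

```text
time_s: 3.3
position: [0.5586, -0.1844, 0.05]
tcp_rot: [0.044, 0.657, 0.751, 0.047]
ft_force: [-1.4, -0.1, 3.5]
finger_gap: 0.0683
grasp_force: 1.6
```

drive_tool --steps '[[[0,0,0],[0,0,0],-0.6],[[0,0,0],[0,0,0],-0.6]]'

```text
time_s: 3.5
position: [0.558, -0.1839, 0.05]
tcp_rot: [0.043, 0.656, 0.752, 0.048]
ft_force: [-0.9, -0.7, 3.1]
finger_gap: 0.0681
grasp_force: 1.2
```

```bash
python3 - <<'E'
from h import *
state(); pics(3)
t=pickle.load(open("top3.pkl","rb"))["image"][150:230,290:410,::-1]; s=pickle.load(open("side3.pkl","rb"))["image"][90:215,290:420,::-1]
k=np.zeros((600,800,3),np.uint8); k[:200,:300]=cv2.resize(t,(300,200)); k[:500,300:]=cv2.resize(s,(520,500))[:,:500]
cv2.imwrite("pics/s3.png",k)
s=pickle.load(open("side3.pkl","rb"))
for a in(0,.6,.8,1.,1.1,1.2,1.3,1.45):   # arm end, upper edge predicted in crop pixels
    C=np.array([[0,40-58*np.cos(a),35+58*np.sin(a)]]); P=np.c_[(C[:,:2]/1e3)@Q.T+O,C[:,2]/1e3]
    print(a,((proj(s,P)-[290,90]+.5)*4-.5+[300,0]).round(0).tolist())
E
```

```text
t 3.5 chute TCP [[-142.4   31.9   50. ]] yaw 97.72 z [ 0.128  0.015 -0.992] F [-0.9 -0.7  3.1] gap 0.06810518949351566
0 [[440.0, 372.0]]
0.6 [[454.0, 342.0]]
0.8 [[465.0, 337.0]]
1.0 [[477.0, 334.0]]
1.1 [[484.0, 334.0]]
1.2 [[492.0, 335.0]]
1.3 [[499.0, 336.0]]
1.45 [[511.0, 340.0]]
```

View pics/s3.png

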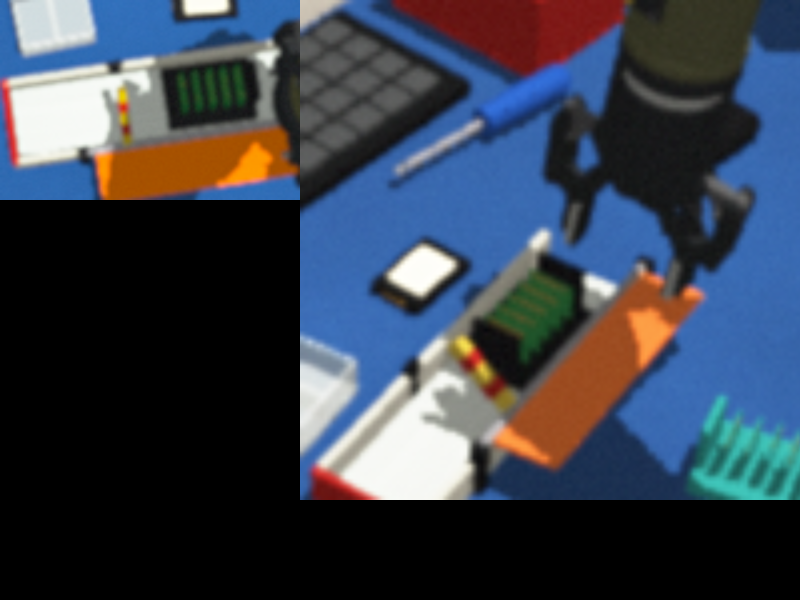

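The gate end is at (455,342), which is about 0.6 rad, and the fingertips sit close to TCP height at this opening. I'll roll a little more for body clearance and press further.

drive_tool --steps '[[[0,0.01,0.16],[-1,0,0],-0.55],[[0,0.01,0.16],[-1,0,0],-0.5],[[0,0.01,0.16],[0,0,0],-0.5],[[0,0,0],[0,0,0],-0.5],[[0,0,0],[0,0,0],-0.5]]'

```text
time_s: 4.1
position: [0.5603, -0.1837, 0.0355]
tcp_rot: [0.055, 0.656, 0.751, 0.061]
ft_force: [-2.7, -1.3, 3.6]
finger_gap: 0.0641
grasp_force: 2.4
```

```bash
cat >> h.py <<'E'
def gate(n):
    # far end of the yellow/red arm, in side view: mask yellow+red near x=0
    s=pickle.load(open(f"side{n}.pkl","rb")); h=cv2.cvtColor(s["image"],cv2.COLOR_RGB2HSV)
    m=cv2.inRange(h,(22,130,110),(36,255,255)); m[:150]=0; m[215:]=0; m[:,:310]=0; m[:,370:]=0
    ys,xs=np.nonzero(m); p=np.c_[xs,ys]
    for a in(.9,1.0,1.1,1.2,1.3,1.4):
        C=np.array([[0,40-l*np.cos(a),35+l*np.sin(a)] for l in(12,58)]); P=np.c_[(C[:,:2]/1e3)@Q.T+O,C[:,2]/1e3]; print(a,proj(s,P).round(1).tolist())
    if len(p): print("yellow px",p.min(0),p.max(0),len(p))
E
python3 - <<'E'
from h import *
state(); pics(4); gate(4)
s=pickle.load(open("side4.pkl","rb"))["image"][120:220,300:420,::-1]
t=pickle.load(open("top4.pkl","rb"))["image"][150:230,290:410,::-1]
k=np.zeros((600,800,3),np.uint8); k[:500,200:]=cv2.resize(s,(600,500)); k[:133,:200]=cv2.resize(t,(200,133)); cv2.imwrite("pics/s4.png",k)
E
```

```text
t 4.1 chute TCP [[-142.5   29.5   35.5]] yaw 97.7 z [ 0.162  0.02  -0.987] F [-2.7 -1.3  3.6] gap 0.06409340095671516
0.9 [[341.5, 188.3], [332.3, 173.4]]
1.0 [[341.9, 188.2], [333.9, 173.2]]
1.1 [[342.2, 188.3], [335.7, 173.1]]
1.2 [[342.6, 188.3], [337.5, 173.3]]
1.3 [[343.0, 188.4], [339.5, 173.7]]
1.4 [[343.4, 188.5], [341.4, 174.2]]
yellow px [336 174] [344 191] 37
```

View pics/s4.png

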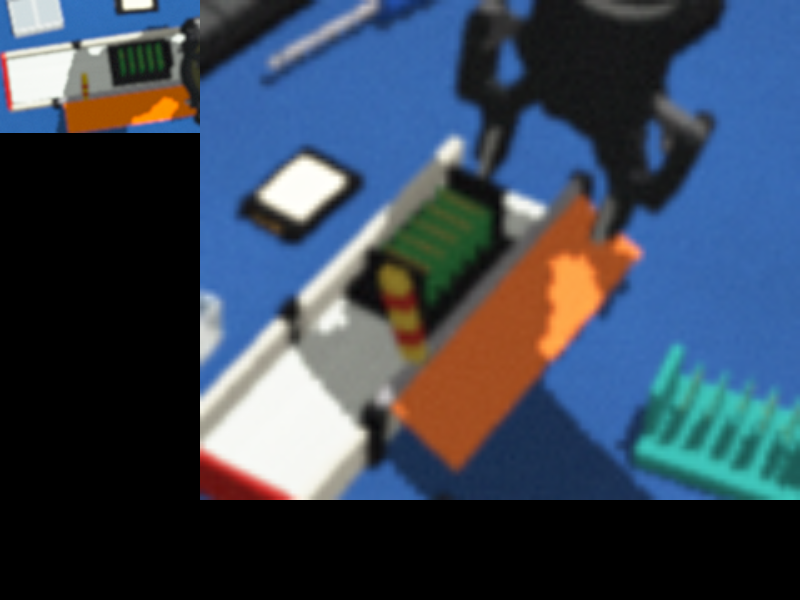

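The gate end at crop (394,266) reads about 1.27 rad, and the pusher tip at (487,175) is behind the rack's rear plate inside the chute. I'll start pushing slowly.

drive_tool --steps '[[[0.15,0,0],[0,0,0],-0.5],[[0.15,0,0],[0,0,0],-0.5],[[0.15,0,0],[0,0,0],-0.5],[[0.2,0,0],[0,0,0],-0.5],[[0.2,0,0],[0,0,0],-0.5]]'

```text
time_s: 4.7
position: [0.5569, -0.1597, 0.0353]
tcp_rot: [0.056, 0.656, 0.75, 0.06]
ft_force: [-0.6, -6.6, 4.3]
finger_gap: 0.0638
grasp_force: 3.6
```

drive_tool --steps '[[[0.2,0,0],[0,0,0],-0.5],[[0.2,0,0],[0,0,0],-0.5],[[0.2,0,0],[0,0,0],-0.5],[[0.2,0,0],[0,0,0],-0.5],[[0.2,0,0],[0,0,0],-0.5]]'

```text
time_s: 5.2
position: [0.5527, -0.13, 0.0353]
tcp_rot: [0.056, 0.656, 0.75, 0.06]
ft_force: [-1.6, -6.4, 4.4]
finger_gap: 0.0643
grasp_force: 3.8
```

drive_tool --steps '[[[0.2,0,0],[0,0,0],-0.5],[[0.2,0,0],[0,0,0],-0.5],[[0.2,0,0],[0,0,0],-0.5],[[0.2,0,0],[0,0,0],-0.5],[[0.2,0,0],[0,0,0],-0.5]]'

```text
time_s: 5.7
position: [0.5487, -0.1007, 0.0353]
tcp_rot: [0.056, 0.657, 0.75, 0.06]
ft_force: [-0.9, -7.9, 5.6]
finger_gap: 0.064
grasp_force: 4.1
```

```bash
python3 - <<'E'
from h import *
state(); pics(5); gate(5)
s=pickle.load(open("side5.pkl","rb"))["image"][120:220,290:410,::-1]
t=pickle.load(open("top5.pkl","rb"))["image"][150:230,290:410,::-1]
k=np.zeros((600,800,3),np.uint8); k[:500,200:]=cv2.resize(s,(600,500)); k[:133,:200]=cv2.resize(t,(200,133)); cv2.imwrite("pics/s5.png",k)
E
```

```text
t 5.7 chute TCP [[-58.7  29.8  35.3]] yaw 97.53 z [ 0.162  0.016 -0.987] F [-0.9 -7.9  5.6] gap 0.06397599198911046
0.9 [[341.5, 188.3], [332.3, 173.4]]
1.0 [[341.9, 188.2], [333.9, 173.2]]
1.1 [[342.2, 188.3], [335.7, 173.1]]
1.2 [[342.6, 188.3], [337.5, 173.3]]
1.3 [[343.0, 188.4], [339.5, 173.7]]
1.4 [[343.4, 188.5], [341.4, 174.2]]
yellow px [337 174] [344 191] 34
```

View pics/s5.png

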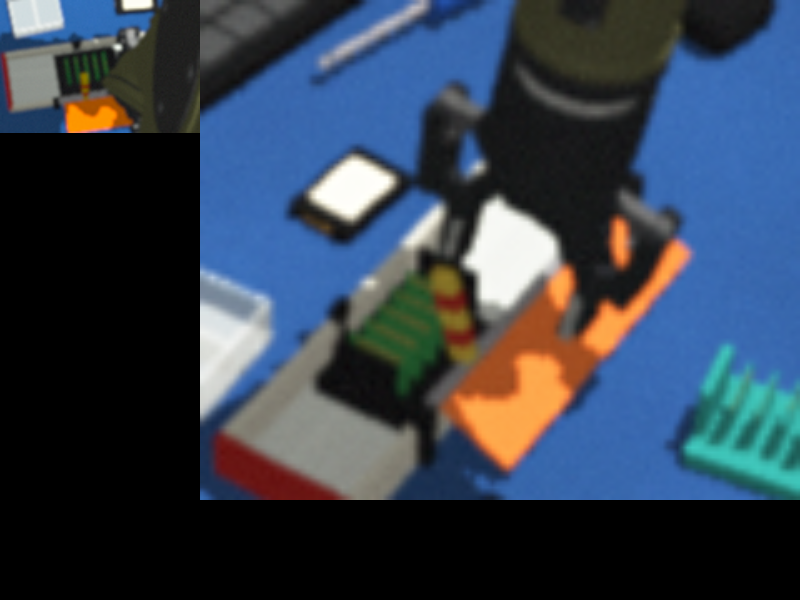

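The rack is passing under the arm. The gate end at crop (446,265) still reads about 1.27 rad. Before the gripper body reaches the arm, I'll check how low the body's underside is.

```bash
python3 - <<'E'
from h import *
s=pickle.load(open("side5.pkl","rb"))
r=np.radians(9.4)
for w in(-62,-50,-40):
    C=[]
    for x in(-38,0,38):
        for v in(-42,-20,0,20,42):   # v: tool y, + = inboard ; w: tool z (negative = behind TCP)
            inb=v*np.cos(r)+w*np.sin(r); up=v*np.sin(r)-w*np.cos(r)
            C.append([-58.7+x,29.8-inb,35.3+up])
    C=np.array(C); P=np.c_[(C[:,:2]/1e3)@Q.T+O,C[:,2]/1e3]; q=((proj(s,P)-[290,120]+.5)*5-.5+[200,0]).round(0)
    print(w,q.reshape(3,5,2).tolist(),C[[10,12,14],2].round(0))
g=cv2.cvtColor(s["image"],cv2.COLOR_RGB2GRAY)
for y in range(145,180): print(y,' '.join(f"{v:3d}" for v in g[y,336:372]))
E
```

```text
-62 [[[649.0, 206.0], [612.0, 184.0], [579.0, 164.0], [546.0, 144.0], [510.0, 123.0]], [[611.0, 249.0], [574.0, 227.0], [540.0, 206.0], [506.0, 186.0], [470.0, 164.0]], [[572.0, 295.0], [534.0, 271.0], [499.0, 250.0], [465.0, 230.0], [428.0, 207.0]]] [ 90.  96. 103.]
-50 [[[644.0, 222.0], [607.0, 200.0], [574.0, 180.0], [541.0, 160.0], [505.0, 139.0]], [[606.0, 265.0], [569.0, 243.0], [535.0, 222.0], [502.0, 202.0], [466.0, 180.0]], [[566.0, 310.0], [529.0, 287.0], [495.0, 266.0], [461.0, 245.0], [424.0, 223.0]]] [78. 85. 91.]
-40 [[[639.0, 235.0], [603.0, 213.0], [570.0, 193.0], [537.0, 174.0], [502.0, 152.0]], [[601.0, 278.0], [564.0, 256.0], [531.0, 235.0], [498.0, 215.0], [462.0, 193.0]], [[562.0, 323.0], [525.0, 300.0], [491.0, 279.0], [458.0, 259.0], [421.0, 236.0]]] [68. 75. 82.]
145  23  24  32  37  52  47  50  49  42  30  22  21  22  22  23  24  21  21  23  21  21  24  23  23  23  24  21  25  25  25  22  25  25  23  24  24
146  22  25  35  50  65  53  53  63  54  31  23  21  23  25  21  24  21  22  23  20  25  22  23  26  21  23  21  21  25  24  20  24  22  23  25  25
147  2
[... 4177 characters left out ...]
 135 240 247 245 245 246 246 246 246 247 245 219 153 114 133 166 184 185 174 107  37  21  22  25  30  33  31
176  92 108 111 111 106  89  46  12  16 128 242 248 246 245 246 246 247 246 246 231 160 107  90 125 177 187 185 178 123  47  21  23  27  25  23  25
177  93 102 107 110 109  94  52  20  19 131 242 249 246 246 246 246 247 246 232 174 113  94  92 124 176 185 184 174 119  45  22  24  27  22  26  23
178  77  81  93 102 101  80  47  20  27 134 244 249 248 247 246 246 248 234 175 117  96  92  96 122 170 184 181 162 102  48  25  24  26  21  23  21
179  63  60  66  70  73  58  41  24  21 126 237 246 245 244 247 248 243 193 123  93  91  94  96 107 145 179 177 139  96  72  40  24  23  25  34  44
```

The visible body edge is higher than a full box at that height would project, so the clearance is at least what I calculated. I'll continue and watch the force.

drive_tool --steps '[[[0.15,0,0],[0,0,0],-0.5],[[0.15,0,0],[0,0,0.1],-0.5],[[0.15,0,0],[0,0,0],-0.5],[[0.15,0,0],[0,0,0],-0.5],[[0.15,0,0],[0,0,0],-0.5]]'

```text
time_s: 6.3
position: [0.5458, -0.079, 0.0353]
tcp_rot: [0.056, 0.657, 0.749, 0.059]
ft_force: [-1.3, -7.0, 6.5]
finger_gap: 0.064
grasp_force: 4.1
```

drive_tool --steps '[[[0.15,0,0],[0,0,0],-0.5],[[0.15,0,0],[0,0,0],-0.5],[[0.15,0,0],[0,0,0],-0.5],[[0.15,0,0],[0,0,0],-0.5],[[0.15,0,0],[0,0,0],-0.5]]'

```text
time_s: 6.8
position: [0.5429, -0.057, 0.0353]
tcp_rot: [0.057, 0.658, 0.749, 0.059]
ft_force: [-1.8, -7.1, 6.9]
finger_gap: 0.0637
grasp_force: 4.3
```

```bash
python3 - <<'E'
from h import *
state(); pics(6); gate(6)
s=pickle.load(open("side6.pkl","rb"))["image"][120:220,290:410,::-1]
t=pickle.load(open("top6.pkl","rb"))["image"][150:230,280:400,::-1]
k=np.zeros((600,800,3),np.uint8); k[:500,200:]=cv2.resize(s,(600,500)); k[:133,:200]=cv2.resize(t,(200,133)); cv2.imwrite("pics/s6.png",k)
E
```

```text
t 6.8 chute TCP [[-14.6  29.6  35.3]] yaw 97.4 z [ 0.163  0.014 -0.987] F [-1.8 -7.1  6.9] gap 0.06370502054530248
0.9 [[341.5, 188.3], [332.3, 173.4]]
1.0 [[341.9, 188.2], [333.9, 173.2]]
1.1 [[342.2, 188.3], [335.7, 173.1]]
1.2 [[342.6, 188.3], [337.5, 173.3]]
1.3 [[343.0, 188.4], [339.5, 173.7]]
1.4 [[343.4, 188.5], [341.4, 174.2]]
yellow px [336 174] [344 191] 28
```

View pics/s6.png

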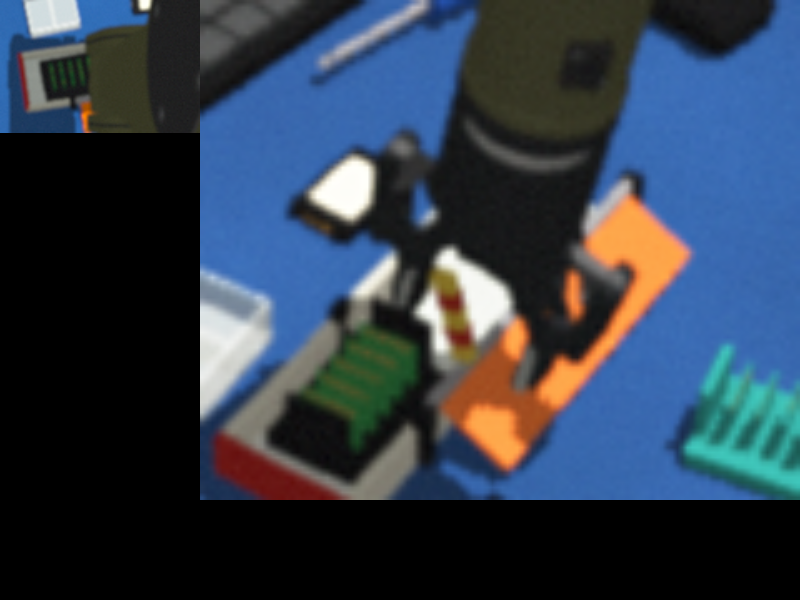

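The gate arm stands clear between the fingers at crop (450,310), and the rack is close to the stop. I'll approach the stop and watch for the force to rise.

drive_tool --steps '[[[0.15,0,0],[0,0,0],-0.5],[[0.15,0,0],[0,0,0],-0.5],[[0.1,0,0],[0,0,0],-0.5],[[0.1,0,0],[0,0,0],-0.5],[[0.05,0,0],[0,0,0],-0.5]]'

```text
time_s: 7.4
position: [0.5407, -0.0403, 0.0352]
tcp_rot: [0.057, 0.657, 0.749, 0.06]
ft_force: [-2.1, -8.5, 6.4]
finger_gap: 0.064
grasp_force: 4.5
```

drive_tool --steps '[[[0.05,0,0],[0,0,0],-0.5]]'

```text
time_s: 7.5
position: [0.5405, -0.0391, 0.0352]
tcp_rot: [0.057, 0.658, 0.749, 0.059]
ft_force: [-0.7, -8.3, 7.2]
finger_gap: 0.0638
grasp_force: 4.5
```

drive_tool --steps '[[[0.05,0,0],[0,0,0],-0.5]]'

```text
time_s: 7.6
position: [0.5403, -0.0377, 0.0352]
tcp_rot: [0.057, 0.658, 0.749, 0.059]
ft_force: [-0.9, -8.1, 7.5]
finger_gap: 0.0641
grasp_force: 4.5
```

drive_tool --steps '[[[0.05,0,0],[0,0,0],-0.5],[[0.05,0,0],[0,0,0],-0.5]]'

```text
time_s: 7.8
position: [0.5401, -0.0361, 0.0352]
tcp_rot: [0.058, 0.658, 0.748, 0.059]
ft_force: [-0.7, -10.7, 7.7]
finger_gap: 0.0641
grasp_force: 6.0
```

drive_tool --steps '[[[0.05,0,0],[0,0,0],-0.5]]'

```text
time_s: 7.9
position: [0.54, -0.036, 0.0353]
tcp_rot: [0.059, 0.659, 0.748, 0.058]
ft_force: [-2.2, -12.8, 7.4]
finger_gap: 0.0642
grasp_force: 7.0
```

The tool has stopped moving and the force is rising, so the rack is at the stop. I'll push a touch more to seat it square, then draw back along the chute with the gate held open.

drive_tool --steps '[[[0.07,0,0],[0,0,0],-0.5],[[0.07,0,0],[0,0,0],-0.5],[[0,0,0],[0,0,0],-0.5]]'

```text
time_s: 8.2
position: [0.5397, -0.0356, 0.0353]
tcp_rot: [0.061, 0.66, 0.746, 0.056]
ft_force: [-0.7, -16.5, 10.6]
finger_gap: 0.0644
grasp_force: 9.1
```

```bash
python3 - <<'E'
from h import *
state(); pics(7); gate(7)
E
```

```text
t 8.2 chute TCP [[ 7.  29.9 35.3]] yaw 96.92 z [ 0.164  0.003 -0.986] F [ -0.7 -16.5  10.6] gap 0.0644391660854251
0.9 [[341.5, 188.3], [332.3, 173.4]]
1.0 [[341.9, 188.2], [333.9, 173.2]]
1.1 [[342.2, 188.3], [335.7, 173.1]]
1.2 [[342.6, 188.3], [337.5, 173.3]]
1.3 [[343.0, 188.4], [339.5, 173.7]]
1.4 [[343.4, 188.5], [341.4, 174.2]]
yellow px [339 183] [344 191] 16
```

drive_tool --steps '[[[-0.2,0,0],[0,0,0],-0.5],[[-0.3,0,0],[0,0,0],-0.5],[[-0.4,0,0],[0,0,0],-0.5],[[-0.5,0,0],[0,0,0],-0.5],[[-0.5,0,0],[0,0,0],-0.5]]'

```text
time_s: 8.8
position: [0.546, -0.0772, 0.0349]
tcp_rot: [0.051, 0.654, 0.752, 0.065]
ft_force: [-3.7, 3.6, 3.4]
finger_gap: 0.0639
grasp_force: 2.5
```

drive_tool --steps '[[[-0.5,0,0],[0,0,0],-0.5],[[-0.4,0,0],[0,0,0],-0.5],[[-0.2,0,0],[0,0,0],-0.5],[[0,0,0],[0,0,0],-0.5]]'

```text
time_s: 9.2
position: [0.5506, -0.113, 0.0349]
tcp_rot: [0.053, 0.656, 0.75, 0.063]
ft_force: [-2.5, 1.3, 4.2]
finger_gap: 0.0639
grasp_force: 2.4
```

```bash
python3 - <<'E'
from h import *
state(); pics(8); gate(8)
s=pickle.load(open("side8.pkl","rb")); h=cv2.cvtColor(s["image"],cv2.COLOR_RGB2HSV)
m=cv2.inRange(h,(40,60,30),(80,255,255)); m[:160]=0;m[225:]=0;m[:,:290]=0;m[:,360:]=0
ys,xs=np.nonzero(m); print("green",xs.min(),xs.max(),ys.min(),ys.max(),len(xs))
for x in(58,50):
    C=np.array([[x+d,y,z] for d,y,z in((-36,0,44),(36,0,44),(0,0,44))],float); P=np.c_[(C[:,:2]/1e3)@Q.T+O,C[:,2]/1e3]; print(x,proj(s,P).round(1).tolist())
E
```

```text
t 9.2 chute TCP [[-71.1  29.5  34.9]] yaw 97.66 z [ 0.162  0.025 -0.986] F [-2.5  1.3  4.2] gap 0.06392554569557013
0.9 [[341.5, 188.3], [332.3, 173.4]]
1.0 [[341.9, 188.2], [333.9, 173.2]]
1.1 [[342.2, 188.3], [335.7, 173.1]]
1.2 [[342.6, 188.3], [337.5, 173.3]]
1.3 [[343.0, 188.4], [339.5, 173.7]]
1.4 [[343.4, 188.5], [341.4, 174.2]]
yellow px [337 175] [344 192] 31
green 306 353 189 224 378
58 [[325.8, 188.3], [309.2, 206.0], [317.6, 197.0]]
50 [[327.5, 186.4], [311.1, 204.0], [319.4, 195.0]]
```

```bash
python3 - <<'E'
from h import *
s=pickle.load(open("top8.pkl","rb")); 
for y,z in((-12,48),(12,48),(-25,16),(25,16)):
    x=np.arange(8,112,4); C=np.array([[a,y,z] for a in x],float); P=np.c_[(C[:,:2]/1e3)@Q.T+O,C[:,2]/1e3]; p=proj(s,P).astype(np.float32)
    v=cv2.remap(s["image"],p[:,0].reshape(1,-1),p[:,1].reshape(1,-1),cv2.INTER_LINEAR)[0]
    print(y,z,[(int(a),*map(int,c)) for a,c in zip(x,v) if a<32 or a>80])
E
```

```text
-12 48 [(8, 142, 147, 141), (12, 138, 143, 137), (16, 89, 93, 89), (20, 28, 30, 31), (24, 23, 20, 24), (28, 27, 39, 29), (84, 49, 87, 50), (88, 41, 52, 44), (92, 40, 39, 41), (96, 52, 39, 41), (100, 147, 32, 33), (104, 171, 63, 97), (108, 71, 105, 175)]
12 48 [(8, 143, 149, 143), (12, 133, 139, 133), (16, 74, 77, 73), (20, 25, 26, 26), (24, 21, 22, 22), (28, 22, 48, 29), (84, 34, 98, 49), (88, 45, 51, 48), (92, 42, 43, 45), (96, 71, 46, 46), (100, 183, 28, 25), (104, 190, 52, 79), (108, 76, 93, 155)]
-25 16 [(8, 143, 149, 142), (12, 135, 141, 135), (16, 84, 86, 83), (20, 25, 27, 27), (24, 24, 24, 25), (28, 28, 34, 30), (84, 71, 75, 72), (88, 90, 94, 90), (92, 88, 90, 89), (96, 87, 85, 84), (100, 140, 57, 52), (104, 207, 36, 44), (108, 142, 78, 129)]
25 16 [(8, 145, 150, 143), (12, 127, 132, 127), (16, 71, 75, 72), (20, 26, 26, 28), (24, 25, 25, 26), (28, 28, 27, 29), (84, 49, 48, 51), (88, 52, 51, 54), (92, 52, 52, 54), (96, 110, 103, 100), (100, 198, 128, 120), (104, 222, 53, 53), (108, 136, 72, 117)]
```

The rear plate is at chute x ≈ 16 mm on both sides, so the rack is square and against the stop. I'll raise the fingers straight up.

drive_tool --steps '[[[0,0.05,-0.3],[0,0,0],-0.5],[[0,0.07,-0.4],[0,0,0],-0.5],[[0,0.07,-0.4],[0,0,0],-0.5],[[0,0.08,-0.5],[0,0,0],-0.5],[[0,0.1,-0.6],[0,0,0],-0.5]]'

```text
time_s: 9.8
position: [0.5516, -0.1141, 0.1021]
tcp_rot: [0.054, 0.656, 0.75, 0.062]
ft_force: [0.2, -0.3, 0.0]
finger_gap: 0.064
grasp_force: 0.0
```

drive_tool --steps '[[[0,0.1,-0.6],[0,0,0],-0.5],[[0,0.12,-0.7],[0,0,0],-0.5],[[0,0.12,-0.7],[0,0,0],-0.5],[[0,0.1,-0.6],[0,0,0],-0.5],[[-0.5,0,-0.2],[0,0,0],-0.5]]'

```text
time_s: 10.3
position: [0.5545, -0.1265, 0.1893]
tcp_rot: [0.056, 0.654, 0.752, 0.064]
ft_force: [-0.1, -0.5, -0.5]
finger_gap: 0.064
grasp_force: 0.0
```

drive_tool --steps '[[[-0.8,0,0],[0,0,0],-0.5],[[-0.8,0,0],[0,0,0],-0.5],[[-0.5,0,0],[0,0,0],-0.5],[[0,0,0],[0,0,0],-0.5],[[0,0,0],[0,0,0],-0.5]]'

```text
time_s: 10.8
position: [0.561, -0.1911, 0.1869]
tcp_rot: [0.054, 0.656, 0.75, 0.062]
ft_force: [-0.4, 0.1, -0.3]
finger_gap: 0.0641
grasp_force: 0.0
```

```bash
python3 - <<'E'
from h import *
state(); pics(9)
s=pickle.load(open("side9.pkl","rb")); h=cv2.cvtColor(s["image"],cv2.COLOR_RGB2HSV)
m=cv2.inRange(h,(22,130,110),(36,255,255)); m[:150]=0; m[215:]=0; m[:,:310]=0; m[:,370:]=0
ys,xs=np.nonzero(m); print("yellow",xs.min(),xs.max(),ys.min(),ys.max(),"shut end expected (325,182.5)")
s0=pickle.load(open("side0.pkl","rb")); h=cv2.cvtColor(s0["image"],cv2.COLOR_RGB2HSV)
m=cv2.inRange(h,(22,130,110),(36,255,255)); m[:150]=0; m[215:]=0; m[:,:310]=0; m[:,370:]=0
ys,xs=np.nonzero(m); print("yellow at start",xs.min(),xs.max(),ys.min(),ys.max())
s=pickle.load(open("top9.pkl","rb"))
for y,z in((-12,48),(12,48),(-25,16),(25,16)):
    x=np.arange(-8,112,3); C=np.array([[a,y,z] for a in x],float); P=np.c_[(C[:,:2]/1e3)@Q.T+O,C[:,2]/1e3]; p=proj(s,P).astype(np.float32)
    v=cv2.remap(s["image"],p[:,0].reshape(1,-1),p[:,1].reshape(1,-1),cv2.INTER_LINEAR)[0]
    print(y,z,[(int(a),*map(int,c)) for a,c in zip(x,v) if a<26 or a>86])
E
```

```text
t 10.8 chute TCP [[-150.    29.8  186.9]] yaw 97.67 z [ 0.163  0.022 -0.986] F [-0.4  0.1 -0.3] gap 0.06407301008673284
yellow 324 341 181 192 shut end expected (325,182.5)
yellow at start 324 341 182 192
-12 48 [(-8, 246, 249, 246), (-5, 246, 247, 229), (-2, 246, 237, 134), (1, 243, 225, 5), (4, 212, 189, 60), (7, 169, 166, 136), (10, 206, 215, 207), (13, 232, 237, 230), (16, 172, 178, 170), (19, 73, 75, 73), (22, 30, 28, 31), (25, 27, 29, 28), (88, 40, 51, 43), (91, 40, 39, 43), (94, 39, 42, 44), (97, 68, 38, 38), (100, 147, 32, 31), (103, 182, 52, 75), (106, 123, 89, 147), (109, 59, 106, 178)]
12 48 [(-8, 246, 249, 246), (-5, 244, 244, 228), (-2, 242, 228, 136), (1, 243, 217, 29), (4, 223, 192, 61), (7, 163, 156, 125), (10, 176, 184, 177), (13, 201, 210, 201), (16, 140, 145, 139), (19, 57, 59, 59), (22, 30, 28, 32), (25, 33, 37, 35), (88, 41, 49, 45), (91, 43, 44, 46), (94, 45, 45, 46), (97, 94, 42, 41), (100, 185, 31, 28), (103, 203, 44, 58), (106, 131, 74, 120), (109, 52, 101, 169)]
-25 16 [(-8, 246, 249, 243), (-5, 245, 244, 221), (-2, 241, 237, 190), (1, 241, 237, 196), (4, 235, 235, 217), (7, 231, 236, 230), (10, 241, 246, 240), (13, 233, 238, 231), (16, 162, 168, 160), (19, 69, 72, 70), (22, 29, 30, 32), (25, 33, 33, 35), (88, 90, 92, 89), (91, 89, 90, 88), (94, 85, 88, 86), (97, 92, 81, 79), (100, 140, 57, 53), (103, 200, 34, 32), (106, 189, 53, 83), (109, 113, 89, 148)]
25 16 [(-8, 248, 250, 246), (-5, 248, 245, 188), (-2, 248, 235, 59), (1, 234, 209, 26), (4, 180, 166, 105), (7, 169, 173, 165), (10, 218, 224, 218), (13, 217, 224, 214), (16, 136, 140, 135), (19, 63, 64, 64), (22, 49, 49, 51), (25, 51, 51, 52), (88, 53, 53, 54), (91, 50, 50, 52), (94, 71, 71, 70), (97, 137, 122, 117), (100, 198, 128, 121), (103, 222, 68, 64), (106, 192, 52, 76), (109, 106, 84, 139)]
```

The gate is shut again: the yellow pixels match the start picture. The rack is against the red stop and the robot touches nothing, so I'm handing in.

```bash
python3 -c "
from bench import robot
print(robot.sign_off())"
```

```text
the job is handed in; nothing more can be done
None
```

The job is done and handed in at about 11 s: I held the gate open at about 1.27 rad, pushed the rack under it until it stood against the red stop, then drew the fingers back and the gate sprang shut behind it.

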